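Swing a pinned serving board round to its stop

ROBOT

A 6-joint arm with a two-finger parallel gripper is mounted at the origin on a cart in front of the work surface, level with it; the furniture and walls round the work are solid. World frame = base frame: x ahead of the robot, y to its left, z up, the work surface at z = 0. Lengths are in mm, angles in degrees, forces in N, time in s.
With the tool pointing down it reaches from about 300 to 850 mm from the base axis. Payload 4.2 kg.
Tool frame: the origin (TCP) lies midway between the tips of the shut fingers; the grasp point (between the pads) lies 19 mm behind it; x points along the fingers, y is the direction in which the jaws open and shut, and the axes are right-handed (so a half turn about x gives the same grasp; the last joint's range is limited). The gripper opens to 91 mm and grips with 3 to 60 N. Pads are 32 mm wide; open, the fingers measure 118 mm over their backs; the gripper's body (76 mm by 178 mm) begins 60 mm behind the grasp point.
Start: joints at [-68.468, 18.312, 89.639, -0, 72.044, -1.146], TCP at [221.694, -530.561, 213.976] pointing down, gripper open.
Joint ranges: [-177.97, 177.97], [-48.28, 115.42], [12.27, 149.76], [-77.06, 257.06], [2.81, 150.46], [-146.56, 146.56]. Speed limits (degrees/s): [147.25, 147.25, 180, 180, 180, 180].

INTERFACE

Orientations are given as [roll, pitch, yaw] about the fixed x, y, z axes, in that order (R = Rz(yaw) Ry(pitch) Rx(roll)).
In Python, from workcell import env gives the robot as it stands.
- The arm moves only by the shell command python3 -m handwheel 'ROWS' [FORCE]. ROWS is text: rows parted by semicolons, each of 7 numbers parted by spaces: the turn, a rotation vector about the tool's x, y, z in degrees, then the shift along the tool's x, y, z in m, then the finger opening in m, from 0 to 0.0912. In form: rx ry rz x y z grip; .... A call has 1 to 12 rows; each row is the pose to reach, as a shift and turn from the pose commanded when the call began, along the tool's axes at that moment; what a row does not reach only later rows make up. A row lasts 1/12 s, in which the tool goes at most 41.7 mm and 7.16 degrees, less where a joint would pass 70% of its speed; a pose out of reach is approached as far as the arm can. A call with a gripper value outside its range is refused whole. The fingers move at their own pace and stop on an object; FORCE is the grip in N (left out, the last holds). Time passes only in rows, so rows that repeat a pose let the fingers close. It gives the time, the measured TCP pose, the force and the opening at its end, in the units of the state.
- env.state(): the state, without advancing time (a new reading comes with each control period).
- env.grab_frame(name): name is "scene" or "top" or "wrist"; returns the picture (384x512x3 uint8, red, green, blue); there is no depth.
- env.get_calibration(name): a dict with "mtx" (3x3 intrinsics, pixels), "k1" (the pictures are not rectified: a ray, as slopes to the right and down, at radius r is drawn at 1 + k1 r^2 times it, then the intrinsics apply), "T" (4x4, takes a point from camera to world coordinates); the wrist camera has in their place "hand_eye" (4x4, takes a point from camera to tool coordinates, whose origin is the TCP and whose axes are the tool frame's). Camera axes: x right, y up, looking along -z (the intrinsics and any distortion apply to the point x, -y, -z); pixel columns grow to the right and rows downward; lengths in mm; the calibration is good to about 2 mm. A picture is of the moment at which its call begins: read the wrist's pose just before it. get_calibration takes no time and is no camera call.
- env.job_done(): hands the job in, once; it reports no verdict.
The state is a dict: "time_s": time; "qpos": joint angles; "qvel": joint speeds; "effort": joint torques, N m; "ee_pos": TCP position; "ee_rot": TCP orientation; "force": force on the tool from outside, world axes, zero at the start; "torque": the same for the moment, N m; "gripper_width": finger opening in mm.
Only numpy, scipy, OpenCV 4.12 (cv2) and the standard library are available. Lean on these libraries where they do the work, as an engineer would, in place of code of your own. Each camera call takes 0.05 s, during which the arm holds its last target. There are 200 camera calls.

TASK

Swing the wooden serving board counter-clockwise (seen from above) about the steel pin in its corner, pushing it near its free corner, until the foot under that corner has pressed the red spring buffer of the stop beneath right in; then let go and leave it resting against the buffer. Feel for the stop and do not force it. The board stays flat on its pin with the bowl standing on it; leave the tin, timer and pepper mill alone.

Things in the scene. Friction and masses are not known exactly. Their poses are not given: they have to be found in the camera images.
- board: Wooden serving board 200 x 130 mm, 20 mm thick, 0.6 to 1 kg, loose, the hole in one corner (brass eyelet) threaded on the fixed pin. Origin: hole axis, worktop level. x runs along the long edges away from the pin; the wood spans x -20..180, y -20..110 mm; underside 14 mm, top 34 mm above the worktop (open below but for collar and feet). Too wide to grip from above.
- push_point (a point): Where to push: on the board's long edge (board y = -20 mm), 160 mm along from the pin, at mid thickness, 24 mm above the worktop. Axes as the board's; pushing along its +y turns the board counter-clockwise. Rubbing takes about 1 to 4 N of push here, with a rare brief catch to 8 N; the stop answers stiffly and lastingly.
- foot (a point): Underside centre of the rubber foot that meets the stop (board x 165, y -5 mm); round, 16 mm across, 14 mm high, rubbing on the worktop. A second such foot is at board x 165, y 95 mm and misses the stop.
- pivot: Fixed steel pivot: collar 54 mm across, 14 mm high, carrying the board's corner, and a 16 mm pin up to 46 mm height through the board's hole (1 mm play each side). Origin on the pin's axis at worktop level.
- gauge: Stop under the board. This pose is only its fixed hub round the pin. An aluminium arm, up to 13 mm high, reaches 177 mm out, set at an angle NOT told here: the board meets it after 18 to 70 degrees of swing. The red buffer on its end gives 5 mm under less than 1 N, then stands firm; the arm holds 30 N. Once let go, the weak spring still leans on the foot and the board's friction keeps it there.
- bowl: white pinch bowl, 84 mm across, 42 mm high, about 0.1 kg, standing loose on the board near its middle; origin at the centre of its underside, z axis up
- tin: food tin, 75 mm across, 58 mm high, bystander left of the pin; origin at the centre of its underside
- timer: red clockwork kitchen timer, 62 mm across, 57 mm high, bystander to the right of the board's far end; origin at the centre of its underside
- mill: pepper mill, 49 mm across, 164 mm high, bystander behind the pin; origin at the centre of its underside

How it is judged (in metres and radians):
On the way:
1. the board's foot presses the stop's buffer right in (more than 1.5 N between board and stop) (contact force between board and gauge above 1.5 N), for 0.1 s.
At the end, for the whole second after the job is handed in: the board lies flat and at rest on its pin (within 5 mm), its foot resting against the stop's buffer (still in contact, over 0.08 N), with the bowl standing upright on it (contact force between board and gauge above 0.08 N and horizontal distance between board and pivot below 0.005 m and height (world z) of board below 0.004 m and angle between board's own z axis and vertical below 0.04 rad and linear speed of board below 0.01 m/s and angular speed of board below 0.05 rad/s and angle between bowl's own z axis and vertical below 0.15 rad and z of bowl in the frame of board above 0.03 m and linear speed of bowl below 0.02 m/s); the robot touches nothing.
It fails at once if the stop is forced: more than 25 N on it (contact force between gauge and anything else above 25 N).
It fails at once if the board is lifted or tipped (height (world z) of board above 0.015 m or angle between board's own z axis and vertical above 0.15 rad).
It fails at once if the bowl is tipped or falls off the board (angle between bowl's own z axis and vertical above 0.5 rad or z of bowl in the frame of board below 0.02 m).
It fails at once if the tin, timer or mill is moved by more than 20 mm (distance of any of tin, timer, mill from where it was at the start of the episode above 0.02 m).
It also fails if it takes over 58 s, if anything falls off the work surface, if the arm or the gripper's body presses on something with over 40 N, if the wrist force passes 120 N, or if a joint passes its speed limit or range.

## Working session

There is one attempt and no reset: what is moved stays moved. The work goes in short steps, Python scripts to look and compute and a shell command to move; the robot and the scene stay as the last step left them, time stands still between calls to the robot, and variables do not carry over. Pictures are saved under pics/ and viewed, on a budget of 10 in all, crops included, one or two more only if the job needs it, and the job is handed in when it is done.

```bash
ls; mkdir -p pics
python3 - <<'E'
from workcell import env
import cv2,numpy as np
for n in("top","scene"):
    cv2.imwrite(f"pics/{n}0.png",env.grab_frame(n)[:,:,::-1])
    c=env.get_calibration(n);print(n,c["mtx"].tolist(),c["k1"],np.round(c["T"],3).tolist())
print(env.state()); print(env.get_calibration("wrist"))
E
```

```text
pics
top [[355.722472522497, 0.0, 249.96565713300788], [0.0, 355.722472522497, 194.48561605780083], [0.0, 0.0, 1.0]] 0.036562402757765025 [[0.02, 0.982, -0.189, 415.781], [-0.999, 0.025, 0.026, -188.849], [0.03, 0.188, 0.982, 954.164], [0.0, 0.0, 0.0, 1.0]]
scene [[465.27887924999595, 0.0, 269.00499615454993], [0.0, 465.27887924999595, 189.13032373147945], [0.0, 0.0, 1.0]] -0.14775950596026322 [[-0.889, 0.312, -0.336, 154.093], [-0.458, -0.583, 0.671, 627.575], [0.014, 0.75, 0.661, 896.887], [0.0, 0.0, 0.0, 1.0]]
{'time_s': 0.1, 'qpos': array([-6.84677980e+01,  1.83480181e+01,  8.96998573e+01, -7.29542496e-04,
        7.20440539e+01, -1.14701416e+00]), 'qvel': array([-0.03507833, -0.10317083, -0.18808058, -0.05175563,  0.08243581,
       -0.01251113]), 'effort': array([ 1.16419696e-04, -4.13333952e+01, -2.32509416e+01,  7.27504562e-02,
        4.21825703e-02, -5.27716008e-05]), 'ee_pos': array([ 221.52274993, -530.12067838,  213.20096568]), 'ee_rot': array([-90.71469999,  89.90806808, 111.96474167]), 'force': array([ 0.32104245, -0.65684951,  0.20530024]), 'torque': array([ 0.03625312, -0.02927539, -0.02043143]), 'gripper_width': 91.2094844039377}
{'mtx': array([[344.59609971,   0.        , 258.83062819],
       [  0.        , 344.59609971, 187.21168436],
       [  0.        ,   0.        ,   1.        ]]), 'k1': 0.014703190079954707, 'hand_eye': array([[-4.38660443e-04,  2.34217832e-01, -9.72184044e-01,
        -1.72200355e+02],
       [ 9.99999854e-01, -2.05318871e-04, -5.00676516e-04,
         9.50883859e-01],
       [-3.16875099e-04, -9.72184121e-01, -2.34217708e-01,
        -6.59638165e+01],
       [ 0.00000000e+00,  0.00000000e+00,  0.00000000e+00,
         1.00000000e+00]])}
```

View pics/top0.png

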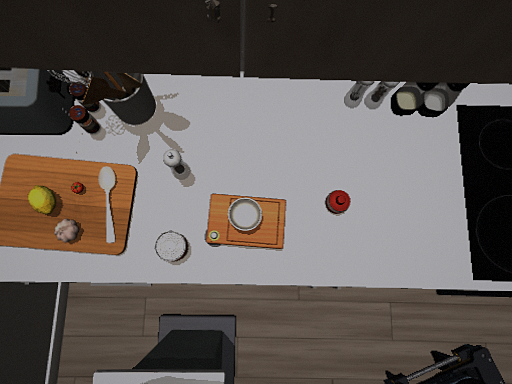

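View pics/scene0.png

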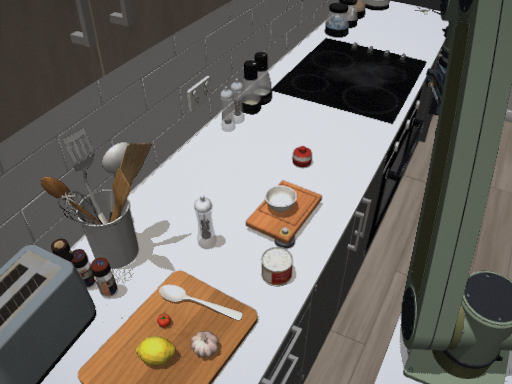

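The top view shows the board at about (207..286, 194..249), with the eyelet and pin near (213,236), the bowl at (245,213), timer at (338,202), mill at (174,160) and tin at (171,247). In the scene view the pin is near (285,232). Board x points right in the top view (world -y), and the push edge faces the robot.

```bash
cat > h.py <<'E'
import numpy as np,cv2
from workcell import env
def ray(n,uv,T=None):
    c=env.get_calibration(n); K=c["mtx"];k=c["k1"]
    d=(np.array(uv,float)-K[:2,2])/K[0,0]; s=d.copy()
    for _ in range(20): s=d/(1+k*(s@s))
    T=np.array(c["T"]) if T is None else T
    v=T[:3,:3]@np.array([s[0],-s[1],-1]); return T[:3,3],v/np.linalg.norm(v)
def onz(n,uv,z,T=None):
    o,v=ray(n,uv,T); return o+v*(z-o[2])/v[2]
def tri(rs):
    A=sum(np.eye(3)-np.outer(v,v) for o,v in rs); b=sum((np.eye(3)-np.outer(v,v))@o for o,v in rs)
    return np.linalg.solve(A,b)
def wood(im,box):
    x0,y0,x1,y1=box; hsv=cv2.cvtColor(im,cv2.COLOR_RGB2HSV)
    m=cv2.inRange(hsv,(3,110,60),(20,255,255)); z=np.zeros_like(m); z[y0:y1,x0:x1]=m[y0:y1,x0:x1]
    cs,_=cv2.findContours(z,cv2.RETR_EXTERNAL,cv2.CHAIN_APPROX_NONE); return max(cs,key=cv2.contourArea)[:,0]
E
python3 - <<'E'
from h import *
t=cv2.imread("pics/top0.png")[:,:,::-1].copy(); s=cv2.imread("pics/scene0.png")[:,:,::-1].copy()
c=wood(t,(195,180,300,262))
P=np.array([onz("top",p,34)[:2] for p in c],np.float32)
r=cv2.minAreaRect(P); print("rect@34",r,np.round(cv2.boxPoints(r)).tolist())
c2=wood(s,(230,170,335,250)); P2=np.array([onz("scene",p,34)[:2] for p in c2],np.float32); print("scene rect",np.round(cv2.boxPoints(cv2.minAreaRect(P2))).tolist())
for nm,a,b in(("pin",(213,236),(285,232)),("bowl",(245,214),(282,200))):
    print(nm,tri([ray("top",a),ray("scene",b)]).round())
for n,uv,z in(("timer",(338,202),30),("mill",(174,160),150),("tin",(171,245),58)): print(n,onz("top",uv,z).round())
big=np.hstack([cv2.resize(t[180:265,195:300],None,fx=4,fy=4,interpolation=2),cv2.resize(s[170:255,235:335],None,fx=3.8,fy=4,interpolation=2)])[:,:,::-1]
cv2.imwrite("pics/c1.png",big)
E
```

```text
rect@34 ((524.13525390625, -204.22792053222656), (198.40060424804688, 127.98845672607422), 86.63358306884766) [[454.0, -299.0], [582.0, -307.0], [594.0, -109.0], [466.0, -101.0]]
scene rect [[447.0, -294.0], [578.0, -302.0], [590.0, -96.0], [459.0, -88.0]]
pin [ 481. -120.   35.]
bowl [ 534. -202.   57.]
timer [ 579. -447.   30.]
mill [647. -32. 150.]
tin [456. -19.  58.]
```

View pics/c1.png

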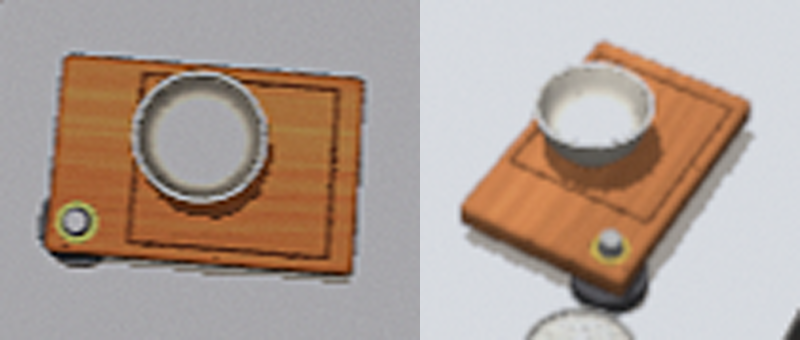

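Both views agree to a few mm: the top rectangle measures 198x128 mm and the pin triangulates at z≈35. Next I work out the tool axes and the approach, and tighten the board estimate.

```bash
cat > nav.py <<'E'
import sys
from h import *
from scipy.spatial.transform import Rotation as R
PIN=np.array([484.,-121.,0]); YAW0=-93.4
def pose():
    s=env.state(); return s,R.from_euler("xyz",s["ee_rot"],degrees=True).as_matrix(),s["ee_pos"]
def target(sw,back,z):   # tool with z axis along board y, tool x down, centre `back` mm behind push point
    a=np.radians(YAW0+sw); ex=np.array([np.cos(a),np.sin(a),0]); ey=np.array([-ex[1],ex[0],0])
    p=PIN+160*ex-(20+back)*ey; p[2]=z
    x=np.array([0,0,-1.]); return p,np.c_[x,np.cross(ey,x),ey]
def delta(sw,back,z):
    s,Rm,p=pose(); P,T=target(sw,back,z)
    return R.from_matrix(Rm.T@T).as_rotvec(degrees=True).round(2), (Rm.T@(P-p)).round(1), P.round(1)
E
python3 - <<'E'
from nav import *
s,Rm,p=pose(); print(Rm.round(3)); print(delta(0,55,120)); print(delta(0,55,17))
E
```

```text
[[-0.001  0.386 -0.923]
 [ 0.001 -0.923 -0.386]
 [-1.    -0.002 -0.   ]]
(array([-1.5392e+02, -1.2000e-01,  3.0000e-02]), array([  93.5, -165.4, -262.2]), array([ 399.6, -276.3,  120. ]))
(array([-1.5392e+02, -1.2000e-01,  3.0000e-02]), array([ 196.5, -165.2, -262.2]), array([ 399.6, -276.3,   17. ]))
```

```bash
sed -i 's/return p,np.c_\[x,np.cross(ey,x),ey\]/return p,np.c_[x,np.cross(-ey,x),-ey]/' nav.py
python3 - <<'E'
from nav import *
print(delta(0,55,120)); print(delta(0,55,17))
E
```

```text
(array([2.608e+01, 2.000e-02, 9.000e-02]), array([  93.5, -165.4, -262.2]), array([ 399.6, -276.3,  120. ]))
(array([2.608e+01, 2.000e-02, 9.000e-02]), array([ 196.5, -165.2, -262.2]), array([ 399.6, -276.3,   17. ]))
```

```bash
python3 -m handwheel '5 0 0 0.015 -0.028 -0.044 0; 10 0 0 0.031 -0.055 -0.088 0; 15 0 0 0.047 -0.083 -0.132 0; 20 0 0 0.062 -0.110 -0.176 0; 26 0 0 0.078 -0.138 -0.220 0; 26 0 0 0.0935 -0.165 -0.262 0; 26 0 0 0.0935 -0.165 -0.262 0; 26 0 0 0.0935 -0.165 -0.262 0; 26 0 0 0.0935 -0.165 -0.262 0' 40
python3 - <<'E'
from nav import *
print(delta(0,55,17)); s=env.state(); print(s["qpos"].round(1),s["force"])
cv2.imwrite("pics/w1.png",env.grab_frame("wrist")[:,:,::-1])
E
```

```text
time_s: 0.85
ee_pos: [400.7, -272.4, 118.4]
ee_rot: [-53.2, 89.7, 123.7]
force: [0.2, 0.8, 0.6]
gripper_width: 34.3
(array([0.36, 0.18, 0.24]), array([101.4,   4.4,   0.5]), array([ 399.6, -276.3,   17. ]))
[-3.560e+01  1.530e+01  1.092e+02  1.000e-01  5.580e+01  5.730e+01] [0.16828221 0.76291775 0.58334053]
```

View pics/w1.png

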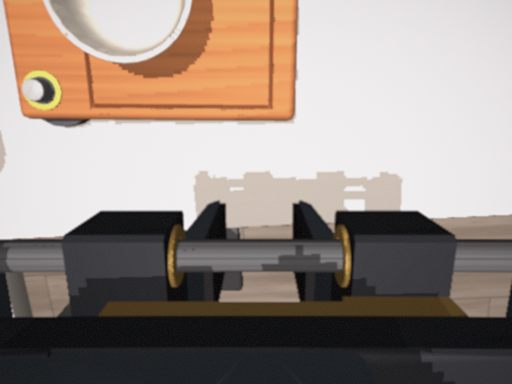

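The wrist view shows the near edge of the board at row ~118, its free corner at (295,118), the eyelet at (41,90) and the pin top at about (33,90). The fingers are centred near column 258, still closing. I use this as the second measurement.

Run:
```python
from nav import *
s,Rm,p=pose(); H=env.get_calibration("wrist")["hand_eye"]
T=np.eye(4);T[:3,:3]=Rm;T[:3,3]=p; T=T@H
for n,uv,z in(("freecorner",(295,117),34),("pincorner",(23,117),34),("eyelet",(41,90),34),("pintop",(33,90),46)): print(n,onz("wrist",uv,z,T).round(1))
print("tri corner",tri([ray("wrist",(295,117),T),ray("top",(283,248))]).round(1), "top corner@34",onz("top",(283,248),34).round(1))
print("tri pin",tri([ray("wrist",(33,90),T),ray("top",(213.5,235.5)),ray("scene",(287,231))]).round(1))
print(s["force"],s["gripper_width"])
```

```text
freecorner [ 455.6 -304.8   34. ]
pincorner [ 465.8 -107.    34. ]
eyelet [ 483.9 -123.9   34. ]
pintop [ 483.3 -125.7   46. ]
tri corner [ 455.4 -304.6   16.4] top corner@34 [ 455.1 -300.5   34. ]
tri pin [ 481.  -122.2   38.8]
[-0.08793546  0.26725377 -0.05106354] 30.122986416365958
```

```bash
sed -i 's/-121.,0/-123.,0/' nav.py
python3 -m handwheel '0 0 0 0.030 0.002 0 0; 0 0 0 0.060 0.004 0 0; 0 0 0 0.080 0.006 0 0; 0 0 0 0.095 0.006 0 0; 0 0 0 0.101 0.006 0 0; 0 0 0 0.101 0.006 0 0; 0 0 0 0.101 0.006 0 0; 0 0 0 0.101 0.006 0 0; 0 0 0 0.101 0.006 0 0; 0 0 0 0.101 0.006 0 0; 0 0 0 0.101 0.006 0 0; 0 0 0 0.101 0.006 0 0'
python3 - <<'E'
from nav import *
print(delta(0,18,17)); s=env.state(); print(s["ee_pos"],s["force"],s["gripper_width"])
E
```

```text
time_s: 1.9
ee_pos: [399.7, -283.4, 19.9]
ee_rot: [143.0, 89.9, -40.3]
force: [-0.8, 1.1, 1.0]
gripper_width: 0.5
(array([ 0.09, -0.04, -0.03]), array([  2.9,  -5.1, -36.7]), array([ 436.6, -280.5,   17. ]))
[ 399.67757472 -283.41396846   19.89477793] [-0.75962032  1.09178437  1.02237013] 0.47682255629741255
```

```bash
python3 -m handwheel '0 0 0 0.002 -0.002 -0.007 0; 0 0 0 0.002 -0.005 -0.015 0; 0 0 0 0.002 -0.005 -0.022 0; 0 0 0 0.002 -0.005 -0.028 0; 0 0 0 0.002 -0.005 -0.028 0; 0 0 0 0.002 -0.005 -0.028 0'
python3 - <<'E'
from nav import *
s=env.state(); print(s["ee_pos"],s["force"])
for _ in range(4): env.grab_frame("wrist"); s=env.state(); print(s["ee_pos"].round(1),s["force"].round(2))
E
python3 -m handwheel '0 0 0 0 0 -0.003 0; 0 0 0 0 0 -0.006 0'; python3 -m handwheel '0 0 0 0 0 -0.002 0; 0 0 0 0 0 -0.004 0'
```

```text
time_s: 2.4
ee_pos: [428.2, -279.9, 17.3]
ee_rot: [46.4, 90.0, -136.9]
force: [0.3, 1.2, -0.7]
gripper_width: 0.4
[ 428.23557856 -279.88328074   17.32156075] [ 0.29403783  1.19695027 -0.68435055]
[ 427.7 -279.7   17.3] [-0.06  0.44 -0.2 ]
[ 427.5 -279.7   17.3] [-0.28  0.9  -0.44]
[ 427.4 -279.8   17.3] [0.24 0.01 0.31]
[ 427.3 -279.8   17.4] [-0.14  0.63 -0.39]
time_s: 2.77
ee_pos: [433.7, -280.3, 17.6]
ee_rot: [133.7, 90.0, -49.6]
force: [0.4, -0.5, -0.2]
gripper_width: 0.1
time_s: 2.93
ee_pos: [436.8, -280.5, 17.5]
ee_rot: [0.3, 89.9, 177.0]
force: [-5.9, -1.1, 2.7]
gripper_width: 0.6
```

```bash
python3 -m handwheel '-0.5 0 0 0 0.0003 -0.0014 0; -1 0 0 0 0.0006 -0.0028 0; -1.5 0 0 0 0.0009 -0.0042 0; -2 0 0 0 0.0012 -0.0056 0; -2.5 0 0 0 0.0014 -0.0070 0; -3 0 0 0 0.0017 -0.0084 0; -3.5 0 0 0 0.0019 -0.0098 0; -4 0 0 0 0.0021 -0.0112 0; -4.5 0 0 0 0.0023 -0.0127 0; -5 0 0 0 0.0025 -0.0141 0; -5.5 0 0 0 0.0027 -0.0155 0; -6 0 0 0 0.0029 -0.0169 0'
python3 - <<'E'
from nav import *
s,Rm,p=pose(); print((Rm.T@s["force"]).round(2),p.round(1)); print("toolz yaw+180 vs swing",np.degrees(np.arctan2(-Rm[1,2],-Rm[0,2]))+3.4, delta(6,16,17))
E
```

```text
time_s: 3.93
ee_pos: [454.7, -284.6, 17.4]
ee_rot: [113.9, 90.0, -63.3]
force: [-3.4, -3.4, -0.3]
gripper_width: 0.5
[0.33 3.24 3.52] [ 454.7 -284.6   17.4]
toolz yaw+180 vs swing 6.13350465795538 (array([ 0.13, -0.01, -0.02]), array([ 0.4, -0.1, -0.6]), array([ 455.3, -284.5,   17. ]))
```

```bash
cat > g.py <<'E'
# guard: print push force (tool z) and swing; non-zero exit when push is high
import sys
from nav import *
s,Rm,p=pose(); f=Rm.T@s["force"]; r=p-PIN
sw=np.degrees(np.arctan2(r[1],r[0]))-YAW0+np.degrees(np.arctan2(36,160))
print(f"t{s['time_s']:.2f} F {f[2]:.1f} Fy {f[1]:.1f} Fx {f[0]:.1f} swing {sw:.2f} rad {np.hypot(*r[:2]):.1f} z{p[2]:.1f}",flush=True)
sys.exit(f[2]>float(sys.argv[1]))
E
python3 -m handwheel '-0.5 0 0 0 0.0003 -0.0014 0; -1 0 0 0 0.0006 -0.0028 0; -1.5 0 0 0 0.0009 -0.0042 0; -2 0 0 0 0.0012 -0.0056 0; -2.5 0 0 0 0.0014 -0.0070 0; -3 0 0 0 0.0017 -0.0084 0; -3.5 0 0 0 0.0019 -0.0098 0; -4 0 0 0 0.0021 -0.0112 0; -4.5 0 0 0 0.0023 -0.0127 0; -5 0 0 0 0.0025 -0.0141 0; -5.5 0 0 0 0.0027 -0.0155 0; -6 0 0 0 0.0029 -0.0169 0' >/dev/null
python3 g.py 9 && python3 -m handwheel '-0.5 0 0 0 0.0003 -0.0014 0; -1 0 0 0 0.0006 -0.0028 0; -1.5 0 0 0 0.0009 -0.0042 0; -2 0 0 0 0.0012 -0.0056 0; -2.5 0 0 0 0.0014 -0.0070 0; -3 0 0 0 0.0017 -0.0084 0; -3.5 0 0 0 0.0019 -0.0098 0; -4 0 0 0 0.0021 -0.0112 0' >/dev/null; python3 g.py 9
python3 - <<'E'
from h import *
cv2.imwrite("pics/t2.png",cv2.resize(env.grab_frame("top")[140:270,150:350],None,fx=4,fy=4)[:,:,::-1])
E
```

```text
t4.93 F 3.0 Fy 2.5 Fx -0.1 swing 11.75 rad 164.0 z17.5
t4.93 F 3.0 Fy 2.5 Fx -0.1 swing 11.75 rad 164.0 z17.5False
False
```

View pics/t2.png

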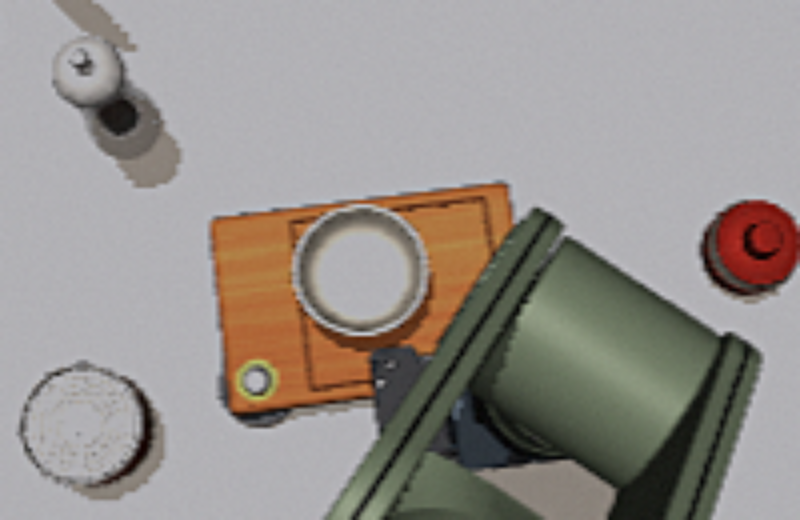

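The board has swung and the bowl stands centred on it. The far edge runs from (212,218) to (507,184), and the mill at (85,75) and timer at (755,245) are clear. The second move was skipped by an exit-code slip in my guard, so I fix that and go on.

```bash
sed -i 's/sys.exit(\(.*\))$/sys.exit(int(\1))/' g.py
python3 -m handwheel '-0.5 0 0 0 0.0003 -0.0014 0; -1 0 0 0 0.0006 -0.0028 0; -1.5 0 0 0 0.0009 -0.0042 0; -2 0 0 0 0.0012 -0.0056 0; -2.5 0 0 0 0.0014 -0.0070 0; -3 0 0 0 0.0017 -0.0084 0; -3.5 0 0 0 0.0019 -0.0098 0; -4 0 0 0 0.0021 -0.0112 0' >/dev/null; python3 g.py 9 &&
python3 -m handwheel '-0.25 0 0 0 0.00015 -0.0007 0; -0.5 0 0 0 0.0003 -0.0014 0' >/dev/null; python3 g.py 9 &&
python3 -m handwheel '-0.25 0 0 0 0.00015 -0.0007 0; -0.5 0 0 0 0.0003 -0.0014 0' >/dev/null; python3 g.py 9 &&
python3 -m handwheel '-0.25 0 0 0 0.00015 -0.0007 0; -0.5 0 0 0 0.0003 -0.0014 0' >/dev/null; python3 g.py 9 &&
python3 -m handwheel '-0.25 0 0 0 0.00015 -0.0007 0; -0.5 0 0 0 0.0003 -0.0014 0' >/dev/null; python3 g.py 9 &&
python3 -m handwheel '-0.25 0 0 0 0.00015 -0.0007 0; -0.5 0 0 0 0.0003 -0.0014 0' >/dev/null; python3 g.py 9 &&
python3 -m handwheel '-0.25 0 0 0 0.00015 -0.0007 0; -0.5 0 0 0 0.0003 -0.0014 0' >/dev/null; python3 g.py 9
```

```text
t5.65 F 4.0 Fy 2.1 Fx 0.4 swing 15.75 rad 164.0 z17.5
t5.82 F 4.3 Fy 2.1 Fx 0.3 swing 16.22 rad 163.9 z17.5
t5.98 F 3.4 Fy 2.2 Fx -0.2 swing 16.70 rad 163.9 z17.5
t6.15 F 3.1 Fy 2.5 Fx 0.3 swing 17.20 rad 163.9 z17.5
t6.32 F 3.7 Fy 2.3 Fx 1.2 swing 17.70 rad 163.9 z17.5
t6.48 F 3.7 Fy 2.1 Fx 0.4 swing 18.21 rad 163.8 z17.5
t6.65 F 3.9 Fy 3.1 Fx 1.5 swing 18.71 rad 163.8 z17.5
```

```bash
python3 -m handwheel '-0.25 0 0 0 0.00015 -0.0007 0; -0.5 0 0 0 0.0003 -0.0014 0' >/dev/null; python3 g.py 7.5 &&
python3 -m handwheel '-0.25 0 0 0 0.00015 -0.0007 0; -0.5 0 0 0 0.0003 -0.0014 0' >/dev/null; python3 g.py 7.5 &&
python3 -m handwheel '-0.25 0 0 0 0.00015 -0.0007 0; -0.5 0 0 0 0.0003 -0.0014 0' >/dev/null; python3 g.py 7.5 &&
python3 -m handwheel '-0.25 0 0 0 0.00015 -0.0007 0; -0.5 0 0 0 0.0003 -0.0014 0' >/dev/null; python3 g.py 7.5 &&
python3 -m handwheel '-0.25 0 0 0 0.00015 -0.0007 0; -0.5 0 0 0 0.0003 -0.0014 0' >/dev/null; python3 g.py 7.5 &&
python3 -m handwheel '-0.25 0 0 0 0.00015 -0.0007 0; -0.5 0 0 0 0.0003 -0.0014 0' >/dev/null; python3 g.py 7.5 &&
python3 -m handwheel '-0.25 0 0 0 0.00015 -0.0007 0; -0.5 0 0 0 0.0003 -0.0014 0' >/dev/null; python3 g.py 7.5 &&
python3 -m handwheel '-0.25 0 0 0 0.00015 -0.0007 0; -0.5 0 0 0 0.0003 -0.0014 0' >/dev/null; python3 g.py 7.5 &&
python3 -m handwheel '-0.25 0 0 0 0.00015 -0.0007 0; -0.5 0 0 0 0.0003 -0.0014 0' >/dev/null; python3 g.py 7.5 &&
python3 -m handwheel '-0.25 0 0 0 0.00015 -0.0007 0; -0.5 0 0 0 0.0003 -0.0014 0' >/dev/null; python3 g.py 7.5 &&
python3 -m handwheel '-0.25 0 0 0 0.00015 -0.0007 0; -0.5 0 0 0 0.0003 -0.0014 0' >/dev/null; python3 g.py 7.5 &&
python3 -m handwheel '-0.25 0 0 0 0.00015 -0.0007 0; -0.5 0 0 0 0.0003 -0.0014 0' >/dev/null; python3 g.py 7.5 &&
python3 -m handwheel '-0.25 0 0 0 0.00015 -0.0007 0; -0.5 0 0 0 0.0003 -0.0014 0' >/dev/null; python3 g.py 7.5 &&
python3 -m handwheel '-0.25 0 0 0 0.00015 -0.0007 0; -0.5 0 0 0 0.0003 -0.0014 0' >/dev/null; python3 g.py 7.5 &&
python3 -m handwheel '-0.25 0 0 0 0.00015 -0.0007 0; -0.5 0 0 0 0.0003 -0.0014 0' >/dev/null; python3 g.py 7.5 &&
python3 -m handwheel '-0.25 0 0 0 0.00015 -0.0007 0; -0.5 0 0 0 0.0003 -0.0014 0' >/dev/null; python3 g.py 7.5 &&
python3 -m handwheel '-0.25 0 0 0 0.00015 -0.0007 0; -0.5 0 0 0 0.0003 -0.0014 0' >/dev/null; python3 g.py 7.5 &&
python3 -m handwheel '-0.25 0 0 0 0.00015 -0.0007 0; -0.5 0 0 0 0.0003 -0.0014 0' >/dev/null; python3 g.py 7.5 &&
python3 -m handwheel '-0.25 0 0 0 0.00015 -0.0007 0; -0.5 0 0 0 0.0003 -0.0014 0' >/dev/null; python3 g.py 7.5 &&
python3 -m handwheel '-0.25 0 0 0 0.00015 -0.0007 0; -0.5 0 0 0 0.0003 -0.0014 0' >/dev/null; python3 g.py 7.5
```

```text
t6.82 F 3.8 Fy 2.0 Fx 0.1 swing 19.21 rad 163.8 z17.5
t6.98 F 4.2 Fy 2.9 Fx 0.3 swing 19.70 rad 163.8 z17.5
t7.15 F 3.7 Fy 1.1 Fx 0.2 swing 20.21 rad 163.7 z17.5
t7.32 F 3.5 Fy 2.9 Fx 0.4 swing 20.71 rad 163.7 z17.5
t7.48 F 3.4 Fy 3.2 Fx 0.7 swing 21.21 rad 163.7 z17.5
t7.65 F 3.9 Fy 1.6 Fx 0.2 swing 21.70 rad 163.7 z17.5
t7.82 F 4.3 Fy 2.9 Fx 0.7 swing 22.20 rad 163.7 z17.5
t7.98 F 3.5 Fy 3.0 Fx 0.2 swing 22.71 rad 163.7 z17.5
t8.15 F 4.2 Fy 1.9 Fx 1.0 swing 23.21 rad 163.6 z17.5
t8.32 F 3.2 Fy 2.2 Fx -0.3 swing 23.72 rad 163.6 z17.5
t8.48 F 4.7 Fy 2.5 Fx -0.2 swing 24.21 rad 163.6 z17.5
t8.65 F 2.7 Fy 1.9 Fx 0.2 swing 24.72 rad 163.6 z17.5
t8.82 F 2.9 Fy 2.1 Fx 0.1 swing 25.22 rad 163.6 z17.5
t8.98 F 3.2 Fy 2.9 Fx 1.1 swing 25.72 rad 163.6 z17.5
t9.15 F 4.0 Fy 2.1 Fx 0.7 swing 26.22 rad 163.5 z17.5
t9.32 F 4.4 Fy 3.2 Fx 0.8 swing 26.72 rad 163.5 z17.5
t9.48 F 3.8 Fy 2.1 Fx -0.4 swing 27.22 rad 163.5 z17.4
t9.65 F 3.8 Fy 2.4 Fx 0.1 swing 27.73 rad 163.5 z17.5
t9.82 F 3.1 Fy 1.8 Fx 0.2 swing 28.23 rad 163.5 z17.5
t9.98 F 3.4 Fy 2.7 Fx 0.3 swing 28.73 rad 163.4 z17.5
```

Rubbing is a steady 3–4 N, so I carry on, with slightly longer steps.

```bash
python3 -m handwheel '-0.25 0 0 0 0.00016 -0.0007 0; -0.5 0 0 0 0.00032 -0.0014 0' >/dev/null; python3 g.py 7 &&
python3 -m handwheel '-0.25 0 0 0 0.00016 -0.0007 0; -0.5 0 0 0 0.00032 -0.0014 0' >/dev/null; python3 g.py 7 &&
python3 -m handwheel '-0.25 0 0 0 0.00016 -0.0007 0; -0.5 0 0 0 0.00032 -0.0014 0' >/dev/null; python3 g.py 7 &&
python3 -m handwheel '-0.25 0 0 0 0.00016 -0.0007 0; -0.5 0 0 0 0.00032 -0.0014 0' >/dev/null; python3 g.py 7 &&
python3 -m handwheel '-0.25 0 0 0 0.00016 -0.0007 0; -0.5 0 0 0 0.00032 -0.0014 0' >/dev/null; python3 g.py 7 &&
python3 -m handwheel '-0.25 0 0 0 0.00016 -0.0007 0; -0.5 0 0 0 0.00032 -0.0014 0' >/dev/null; python3 g.py 7 &&
python3 -m handwheel '-0.25 0 0 0 0.00016 -0.0007 0; -0.5 0 0 0 0.00032 -0.0014 0' >/dev/null; python3 g.py 7 &&
python3 -m handwheel '-0.25 0 0 0 0.00016 -0.0007 0; -0.5 0 0 0 0.00032 -0.0014 0' >/dev/null; python3 g.py 7 &&
python3 -m handwheel '-0.25 0 0 0 0.00016 -0.0007 0; -0.5 0 0 0 0.00032 -0.0014 0' >/dev/null; python3 g.py 7 &&
python3 -m handwheel '-0.25 0 0 0 0.00016 -0.0007 0; -0.5 0 0 0 0.00032 -0.0014 0' >/dev/null; python3 g.py 7 &&
python3 -m handwheel '-0.25 0 0 0 0.00016 -0.0007 0; -0.5 0 0 0 0.00032 -0.0014 0' >/dev/null; python3 g.py 7 &&
python3 -m handwheel '-0.25 0 0 0 0.00016 -0.0007 0; -0.5 0 0 0 0.00032 -0.0014 0' >/dev/null; python3 g.py 7 &&
python3 -m handwheel '-0.25 0 0 0 0.00016 -0.0007 0; -0.5 0 0 0 0.00032 -0.0014 0' >/dev/null; python3 g.py 7 &&
python3 -m handwheel '-0.25 0 0 0 0.00016 -0.0007 0; -0.5 0 0 0 0.00032 -0.0014 0' >/dev/null; python3 g.py 7 &&
python3 -m handwheel '-0.25 0 0 0 0.00016 -0.0007 0; -0.5 0 0 0 0.00032 -0.0014 0' >/dev/null; python3 g.py 7 &&
python3 -m handwheel '-0.25 0 0 0 0.00016 -0.0007 0; -0.5 0 0 0 0.00032 -0.0014 0' >/dev/null; python3 g.py 7 &&
python3 -m handwheel '-0.25 0 0 0 0.00016 -0.0007 0; -0.5 0 0 0 0.00032 -0.0014 0' >/dev/null; python3 g.py 7 &&
python3 -m handwheel '-0.25 0 0 0 0.00016 -0.0007 0; -0.5 0 0 0 0.00032 -0.0014 0' >/dev/null; python3 g.py 7 &&
python3 -m handwheel '-0.25 0 0 0 0.00016 -0.0007 0; -0.5 0 0 0 0.00032 -0.0014 0' >/dev/null; python3 g.py 7 &&
python3 -m handwheel '-0.25 0 0 0 0.00016 -0.0007 0; -0.5 0 0 0 0.00032 -0.0014 0' >/dev/null; python3 g.py 7 &&
python3 -m handwheel '-0.25 0 0 0 0.00016 -0.0007 0; -0.5 0 0 0 0.00032 -0.0014 0' >/dev/null; python3 g.py 7 &&
python3 -m handwheel '-0.25 0 0 0 0.00016 -0.0007 0; -0.5 0 0 0 0.00032 -0.0014 0' >/dev/null; python3 g.py 7 &&
python3 -m handwheel '-0.25 0 0 0 0.00016 -0.0007 0; -0.5 0 0 0 0.00032 -0.0014 0' >/dev/null; python3 g.py 7 &&
python3 -m handwheel '-0.25 0 0 0 0.00016 -0.0007 0; -0.5 0 0 0 0.00032 -0.0014 0' >/dev/null; python3 g.py 7
```

```text
t10.15 F 4.1 Fy 1.8 Fx 0.3 swing 29.22 rad 163.4 z17.5
t10.32 F 4.3 Fy 2.9 Fx 0.3 swing 29.74 rad 163.4 z17.5
t10.48 F 3.9 Fy 1.8 Fx -0.3 swing 30.23 rad 163.4 z17.5
t10.65 F 3.7 Fy 2.8 Fx 0.1 swing 30.70 rad 163.4 z17.5
t10.82 F 3.5 Fy 1.6 Fx -0.6 swing 31.20 rad 163.4 z17.4
t10.98 F 3.2 Fy 1.8 Fx 0.3 swing 31.72 rad 163.4 z17.5
t11.15 F 5.2 Fy 1.5 Fx -0.1 swing 32.18 rad 163.5 z17.5
t11.32 F 6.6 Fy 1.9 Fx -1.0 swing 32.47 rad 163.5 z17.4
t11.48 F 8.9 Fy 2.3 Fx -2.7 swing 32.75 rad 163.5 z17.4
t11.48 F 8.9 Fy 2.3 Fx -2.7 swing 32.75 rad 163.5 z17.4
t11.48 F 8.9 Fy 2.3 Fx -2.7 swing 32.75 rad 163.5 z17.4
t11.48 F 8.9 Fy 2.3 Fx -2.7 swing 32.75 rad 163.5 z17.4
t11.48 F 8.9 Fy 2.3 Fx -2.7 swing 32.75 rad 163.5 z17.4
t11.48 F 8.9 Fy 2.3 Fx -2.7 swing 32.75 rad 163.5 z17.4
t11.48 F 8.9 Fy 2.3 Fx -2.7 swing 32.75 rad 163.5 z17.4
t11.48 F 8.9 Fy 2.3 Fx -2.7 swing 32.75 rad 163.5 z17.4
t11.48 F 8.9 Fy 2.3 Fx -2.7 swing 32.75 rad 163.5 z17.4
t11.48 F 8.9 Fy 2.3 Fx -2.7 swing 32.75 rad 163.5 z17.4
t11.48 F 8.9 Fy 2.3 Fx -2.7 swing 32.75 rad 163.5 z17.4
t11.48 F 8.9 Fy 2.3 Fx -2.7 swing 32.75 rad 163.5 z17.4
t11.48 F 8.9 Fy 2.3 Fx -2.7 swing 32.75 rad 163.5 z17.4
t11.48 F 8.9 Fy 2.3 Fx -2.7 swing 32.75 rad 163.5 z17.4
t11.48 F 8.9 Fy 2.3 Fx -2.7 swing 32.75 rad 163.5 z17.4
t11.48 F 8.9 Fy 2.3 Fx -2.7 swing 32.75 rad 163.5 z17.4
```

The force is rising over three steps. I hold still to see whether it lasts, then make one more small step.

```bash
python3 -m handwheel '0 0 0 0 0 0 0; 0 0 0 0 0 0 0; 0 0 0 0 0 0 0' >/dev/null; python3 g.py 11
python3 -m handwheel '0 0 0 0 0 0 0; 0 0 0 0 0 0 0; 0 0 0 0 0 0 0' >/dev/null; python3 g.py 11 &&
python3 -m handwheel '-0.2 0 0 0 0.0001 -0.0005 0; -0.3 0 0 0 0.0002 -0.0010 0' >/dev/null; python3 g.py 12 &&
python3 -m handwheel '0 0 0 0 0 0 0; 0 0 0 0 0 0 0' >/dev/null; python3 g.py 12 &&
python3 -m handwheel '-0.2 0 0 0 0.0001 -0.0005 0; -0.3 0 0 0 0.0002 -0.0010 0' >/dev/null; python3 g.py 12
```

```text
t11.73 F 8.0 Fy 3.0 Fx -0.6 swing 32.77 rad 163.6 z17.5
t11.98 F 8.4 Fy 2.6 Fx -1.8 swing 32.76 rad 163.5 z17.4
t12.15 F 10.0 Fy 1.7 Fx -2.8 swing 32.92 rad 163.6 z17.5
t12.32 F 9.3 Fy 2.8 Fx -3.1 swing 32.93 rad 163.5 z17.5
t12.48 F 11.7 Fy 2.9 Fx -3.2 swing 33.11 rad 163.6 z17.5
```

The force stays at 8–12 N while still, above any rubbing catch, so this is the firm stop. I release slowly and straight back.

```bash
python3 -m handwheel '0 0 0 0 0 0.0005 0; 0 0 0 0 0 0.001 0; 0 0 0 0 0 0.0015 0; 0 0 0 0 0 0.002 0; 0 0 0 0 0 0.0025 0; 0 0 0 0 0 0.003 0; 0 0 0 0 0 0.0035 0; 0 0 0 0 0 0.004 0; 0 0 0 0 0 0.0045 0; 0 0 0 0 0 0.005 0; 0 0 0 0 0 0.006 0; 0 0 0 0 0 0.007 0' >/dev/null; python3 g.py 12
python3 -m handwheel '0 0 0 0 0 0.006 0; 0 0 0 0 0 0.015 0; 0 0 0 0 0 0.030 0; 0 0 0 0 0 0.050 0; 0 0 0 0 0 0.060 0; 0 0 0 -0.03 0 0.060 0; 0 0 0 -0.065 0 0.060 0; 0 0 0 -0.1 0 0.060 0; 0 0 0 -0.1 0 0.060 0; 0 0 0 -0.1 0 0.060 0'
python3 - <<'E'
from h import *
for n in("top","scene"):
    im=env.grab_frame(n); c=im[130:270,150:350] if n=="top" else im[140:280,220:340]
    cv2.imwrite(f"pics/{n}3.png",cv2.resize(c,None,fx=4,fy=4)[:,:,::-1])
s=env.grab_frame("scene")
b=cv2.boxPoints(cv2.minAreaRect(np.array([onz("scene",p,34)[:2] for p in wood(s,(220,150,335,250))],np.float32))); print(b.round())
print(onz("top",(338,202),30)[:2])
E
```

```text
t13.48 F 0.3 Fy 0.4 Fx -0.1 swing 31.81 rad 165.2 z17.6
time_s: 14.32
ee_pos: [477.0, -314.0, 119.7]
ee_rot: [114.5, 89.7, -34.8]
force: [-0.4, 0.4, -1.8]
gripper_width: 0.2
[[ 449. -100.]
 [ 553. -282.]
 [ 663. -220.]
 [ 559.  -38.]]
[ 579.22234701 -446.76430484]
```

View pics/top3.png

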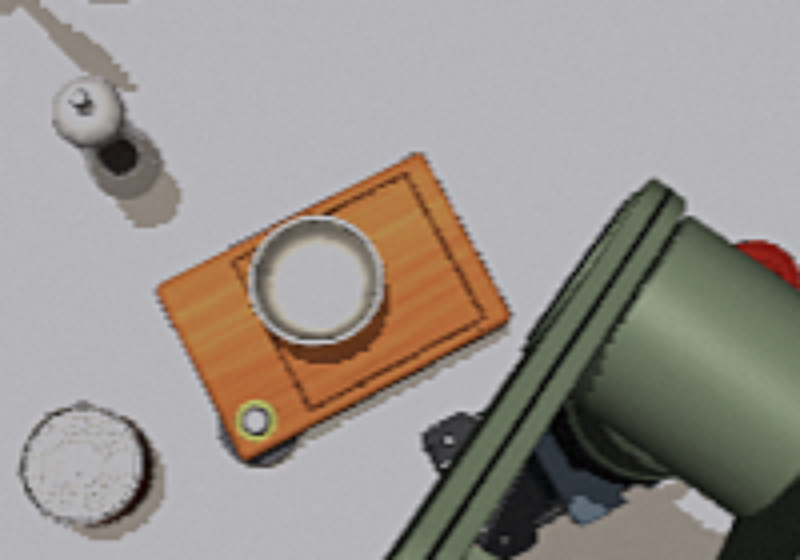

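View pics/scene3.png

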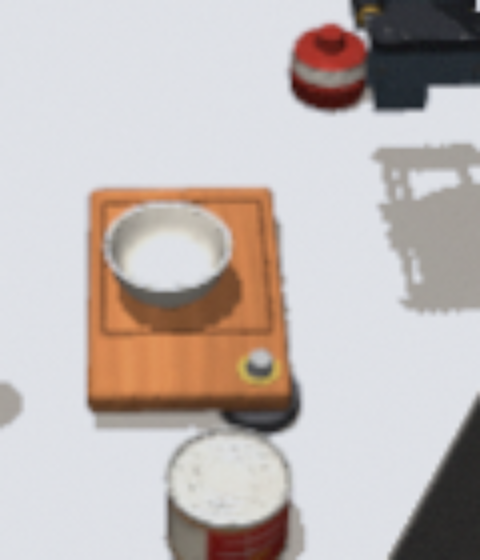

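Top view: the board lies flat with its pin end at (257,420). The bowl stands upright at (316,280), and the gripper is clear. Scene view: tin, timer and pin look in place. The board's measured yaw is about -60°, a swing of about 33°, which matches the finger at the stop, so it has not visibly rebounded. I hand in.

Run:
```python
from workcell import env
s=env.state(); print(s["time_s"],s["force"].round(1),abs(s["qvel"]).max().round(2)); print(env.job_done())
```

```text
14.4667 [-0.2 -1.  -1.1] 0.78
the job is handed in; nothing more can be done
None
```

I swung the board about 33° counter-clockwise until it met the stop, then backed the fingers off slowly and handed the job in at 14.5 s. No verdict was given.

- **Feeling for the stop:** rubbing was a steady 3–4 N. From about 32° the push rose to 8–9 N and stayed there for 0.5 s of holding still. Two more small steps took it to 11.7 N. That is above the 8 N a brief catch can reach, and well below the 25 N limit, so I took it as the buffer fully in.
- **After letting go:**
  - The force on the tool was about zero, and the fingers were backed off and raised clear.
  - From the camera picture the board is at a swing of about 33°, so there was no visible rebound.
  - The board is still on its pin with the bowl upright on it. The tin, timer and mill look unmoved by eye; I did not measure them again.
- **Not checked directly:** the buffer is hidden under the board, so its final contact is inferred from the force and the angle.
- **Disagreements:** the views differed by 3–6 mm on the pin and up to about 13 mm on the board's corners. The height of the board's free corner from two views came out at 16 mm instead of 34 mm because the two rays were nearly parallel, so I used the given height there. One push was skipped by a bug in my force check, which I fixed before repeating it.

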